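Seat the long pin in the clamp block and hold it under the lever press

ROBOT

A 7-joint arm with a two-finger parallel gripper is mounted at the origin on the work surface. World frame = base frame: x ahead of the robot, y to its left, z up, the work surface at z = 0. Lengths are in m, angles in degrees, forces in N, time in s.
With the tool pointing down it reaches from about 0.425 to 0.95 m from the base axis. Payload 16.7 kg.
Tool frame: the origin (TCP) lies between the finger pads; the fingertips stand 17 mm ahead of it and the grasp point (between the pads) lies 2 mm behind it; z points along the fingers, y is the direction in which the jaws open and shut (so a half turn about z gives the same grasp; the last joint's range is limited). The gripper opens to 94 mm and grips with 3 to 60 N. Pads are 16 mm wide; open, the fingers measure 119 mm over their backs; the gripper's body (75 mm by 177 mm) begins 78 mm behind the grasp point.
Start: joints at [-84.082, 24.414, 4.234, 92.017, -1.954, 63.644, -3.845], TCP at [0.169, 0.654, 0.222] pointing down, gripper open.
Joint ranges: [-163.25, 163.25], [-28.42, 122.38], [-70.27, 78.77], [12.13, 141.07], [-58.53, 238.53], [9.26, 117.41], [-156.51, 156.51]. Speed limits (degrees/s): [108.29, 108.29, 136.94, 136.94, 172.46, 172.46, 172.46].

INTERFACE

Orientations are given as a 3x3 rotation matrix whose columns are the frame's x, y, z axes.
In Python, from bench import arm gives the robot as it stands.
- The arm moves only by the tool move_arm, never from a script. Its argument "deltas" is text: rows parted by semicolons, each of 7 numbers parted by spaces: the shift along the tool's x, y, z in units of 25 mm (1.0 is 25 mm), then the turn, a rotation vector about the tool's x, y, z in rad, then the opening, from 0 (shut) to 1 (fully open). A call has 1 to 12 rows; each row is the pose to reach, as a shift and turn from the pose commanded when the call began, along the tool's axes at that moment; what a row does not reach only later rows make up. A row lasts 1/10 s, in which the tool goes at most 50 mm and 8.59 degrees, less where a joint would pass 70% of its speed; a pose out of reach is approached as far as the arm can. A call with a gripper value outside its range is refused whole. The fingers move at their own pace and stop on an object; "squeeze" is the grip in N (left out, the last holds). Time passes only in rows, so rows that repeat a pose let the fingers close. It gives the time, the measured TCP pose, the force and the opening at its end, in the units of the state.
- arm.read_state(): the state, without advancing time (a new reading comes with each control period).
- arm.get_image(name): name is "scene" or "side" or "wrist"; returns a dict with "frame" (480x640x3 uint8, red, green, blue), "fov_y" (degrees; the focal length in pixels is half the picture's height over the tangent of half this angle, whatever the lens; pixels are square), "cx", "cy" (the principal point, pixels), "dist_coeffs" ([k1, k2, p1, p2, k3] as OpenCV has them; the pictures are not rectified), "rvec" (rotation vector, rad) and "tvec" (3), from world to camera coordinates, as OpenCV has them. Camera axes: x right, y down, z forward; pixel columns grow to the right and rows downward; lengths in m; the calibration is good to about 2 mm. A picture is of the moment at which its call begins. There is no depth.
- arm.sign_off(): hands the job in, once; it reports no verdict.
Trained networks look in the newest picture that a camera, given by its name, has taken for a name from the list of things; names that differ only in an ending like _2 or _b are one class to them, and where a whole thing is asked for, a point or a joint stands for the part that bears it (a point fixed in the world has none). Each returns a list of dicts, best first, with "score" (0 to 1); they miss things now and then, are a little off and sometimes report something else, mostly with a low value. They report only what shows in the picture. A call takes as long as a camera call.
- arm.masks_of(camera, query): "mask" (480x640 bool, what is visible of it) and "centre" ([column, row] in pixels, amid what is visible of it).
- arm.tip_of(camera, query): "centre" ([column, row] in pixels: a listed point, or the origin of a listed thing).
The state is a dict: "time_s": time; "joints": joint angles; "dq": joint speeds; "joint_torque": joint torques, N m; "ee_pos": TCP position; "tool_rot": TCP orientation; "contact_force": force on the tool from outside, world axes, zero at the start; "ft_torque": the same for the moment, N m; "width": finger opening in m.
Only numpy, scipy, OpenCV 4.12 (cv2) and the standard library are available. Lean on these libraries where they do the work, as an engineer would, in place of code of your own. Each camera call takes 0.05 s, during which the arm holds its last target.

TASK

Drop the long steel pin end-down into the bore of the clamp block, let go of it, and slide the loaded nest under the press until it is home against its stop. Then push the press lever down and keep it there with the sprung nose squeezed about half of its 10 mm stroke on the pin, so that I can tighten the clamp screw: finish while still holding the lever down. Leave the two short pins, the mug and the deburring tool as they are.

Things in the scene. Friction and masses are not known exactly. Their poses are not given: they have to be found in the camera images.
- press: Grey cast bench lever press, fixed to the cart: bed 245 x 124 mm, column, overhanging head, column top at about 270 mm, lever end at 310 mm when raised. Origin on the ram's vertical axis at cart height; z up. Its -x axis points out of the front, where the nest slides out; the column stands on the +y side (y = 66 to 118 mm, its foot to 140 mm); the lever reaches over to the -y side. Bed from x = -185 to 60 mm; head from x = -26 to 26 mm, underside at z = 180 mm
- nest (a joint): Slide position of the nest (m): 0 is home against the stop, with the bore exactly under the nose; it grows as the nest comes out of the front of the press (towards the press's -x) and ends at 0.118. Stays where it is left; about 2 N moves it
- nest_knob (a point): Centre of the nest's black round knob (28 mm diameter, 30 mm high, 57 to 87 mm above the cart), on an upright stem 95 mm in front of the bore; moves with the nest. Take or push it here
- bore_mouth (a point): Centre of the mouth of the bore, in the top face of the aluminium pinch-clamp block bolted on the nest, 79 mm above the cart. The bore is vertical, 13.5 mm wide with a small chamfer, 34 mm deep, closed at the bottom. The block is 44 mm (press x) by 56 mm (press y)
- bore_floor (a point): Centre of the flat bottom of that bore, 45 mm above the cart
- long_pin_mid (a point): Middle (half-way up) of the long plain steel pin, 12 mm diameter, 80 mm long, about 70 g, standing upright in one of the three holes of the pin rack with 55 mm showing. Seated in the block it shows 46 mm
- long_pin_tip (a point): Centre of the lower end of the long pin; its z axis points up along the pin
- rack: Grey pin rack, fixed block 150 (x) by 40 (y) by 32 mm high, origin at the centre of its underside; three upright holes 25 mm deep at x = -45, 0 and 45 mm. Which pin stands in which hole varies
- short_pin_a_mid (a point): Middle of a short steel pin, 12 mm diameter, 55 mm long, standing in the rack with 30 mm showing; leave it there
- short_pin_b_mid (a point): Middle of the other short pin, same size; leave it there
- lever (a joint): Angle of the press lever (rad): 0 raised (its rest; a return spring brings it back up), positive as the handle is pushed down, end 0.36. With the nest home and the pin seated the nose meets the pin at about 0.20, is half squeezed at about 0.26 and fully squeezed at about 0.31
- lever_grip (a point): Middle of the lever's black round handle (100 mm long, 26 mm diameter, lying along the press's y axis, rising outward by 0.16 rad when raised), 130 mm out from the ram axis on the press's -y side and 287 mm above the cart when raised. The lever turns about a level axis along the press's x at press y = 88 mm, z = 252 mm, so the handle moves almost straight down, by some 57 mm to the half-squeezed position. It takes about 4 N to start and about 12 N with the nose half squeezed
- nose (a joint): How far the sprung pressing nose is squeezed into the ram (m): 0 free, 0.010 fully squeezed (its steel foot then meets the dark collar above it; free gap 10 mm). Its spring gives 4 N as it begins and 2 N more for each mm
- nose_foot (a point): Centre of the flat underside of the nose's foot (22 mm diameter) on the ram axis, 143 mm above the cart with the lever raised, 18 mm above the top of the seated pin
- mug: Empty white ceramic mug, 80 mm diameter, 92 mm high, origin at the centre of its underside; leave it alone
- deburrer_mid (a point): Middle of a deburring tool with a green plastic handle, 165 mm long and 19 mm thick, lying on the cart; leave it alone

How it is judged (in metres and radians):
On the way, in this order (a step that is already met when the one before it is completed fails the run):
1. the long pin stands on the floor of the bore, upright and let go (horizontal distance between long_pin_tip and bore_floor below 0.003 m and distance between long_pin_tip and bore_floor below 0.004 m and angle between long_pin_tip's own z axis and vertical below 0.08 rad and contact force between the fingers and long_pin below 0.3 N), for 0.2 s.
2. the loaded nest is home against its stop (value of joint nest below 0.004 m and distance between long_pin_tip and bore_floor below 0.004 m), for 0.2 s.
At the end, for the whole second after the job is handed in: The long pin stands upright on the floor of the bore (within 4 mm), the nest is within 4 mm of its stop, and the robot is still pressing the lever so that the nose bears on the pin with more than 5 N and is squeezed by 3 to 7.5 mm, steadily through the last second (all of step 2 and horizontal distance between long_pin_tip and bore_floor below 0.003 m and angle between long_pin_tip's own z axis and vertical below 0.08 rad and value of joint nose between 0.003 and 0.0075 m and contact force between nose and long_pin above 5 N and contact force between any of the fingers, the arm and lever above 2 N); the arm keeps its last pose, push and grip.
It fails at once if a short pin is shifted or pulled out of the rack (distance of any of short_pin_a_mid, short_pin_b_mid from where it was at the start of the episode above 0.015 m).
It fails at once if the mug or the deburring tool is displaced (distance of any of mug, deburrer_mid from where it was at the start of the episode above 0.03 m).
It also fails if it takes over 69 s, if anything falls off the work surface, if the arm or the gripper's body presses on something with over 40 N, if the wrist force passes 120 N, or if a joint passes its speed limit or range.

## Working session

There is one attempt and no reset: what is moved stays moved. The work goes in short steps, Python scripts to look and compute and a tool call to move; the robot and the scene stay as the last step left them, time stands still between calls to the robot, and variables do not carry over. Pictures are saved under pics/ and viewed, and the job is handed in when it is done.

Besides the shell and the picture viewer there is one more tool, called after "Emit:" as name(argument=value, ...) on one line, values as JSON. move_arm: Moves the arm, as the interface text tells. Its arguments: {"type":"object","properties":{"deltas":{"type":"string"},"squeeze":{"type":"number"}},"required":["deltas"]}

```bash
ls; mkdir -p pics
cat > h.py <<'E'
import numpy as np, cv2
from bench import arm
def K(d):
    f=240/np.tan(np.radians(d['fov_y'])/2)
    return np.array([[f,0,d['cx']],[0,f,d['cy']],[0,0,1.]])
def save(d,n): cv2.imwrite('pics/'+n+'.png',cv2.cvtColor(d['frame'],cv2.COLOR_RGB2BGR))
def ray(d,uv):
    p=cv2.undistortPoints(np.array([[uv]],float),K(d),np.array(d['dist_coeffs'],float))[0,0]
    R,_=cv2.Rodrigues(np.array(d['rvec'],float)); t=np.array(d['tvec'],float).ravel()
    o=-R.T@t; v=R.T@np.array([p[0],p[1],1]); return o,v/np.linalg.norm(v)
def atz(d,uv,z):
    o,v=ray(d,uv); return o+v*(z-o[2])/v[2]
def tri(obs):
    A=np.zeros((3,3));b=np.zeros(3)
    for d,uv in obs:
        o,v=ray(d,uv);P=np.eye(3)-np.outer(v,v);A+=P;b+=P@o
    x=np.linalg.solve(A,b)
    return x,[float(np.linalg.norm((np.eye(3)-np.outer(v,v))@(x-o))) for o,v in [ray(d,u) for d,u in obs]]
def proj(d,X):
    return cv2.projectPoints(np.atleast_2d(np.array(X,float)),np.array(d['rvec'],float),np.array(d['tvec'],float),K(d),np.array(d['dist_coeffs'],float))[0][:,0]
E
python3 - <<'E'
from h import *
np.set_printoptions(precision=4,suppress=True)
s=arm.read_state(); print(s)
D={c:arm.get_image(c) for c in('scene','side','wrist')}
for c in D: save(D[c],c+'0')
names=['nest_knob','bore_mouth','long_pin_mid','long_pin_tip','rack','short_pin_a_mid','lever_grip','nose_foot','mug','deburrer_mid','press']
for n in names:
    for c in D:
        r=arm.tip_of(c,n)
        print(n,c,[(np.round(x['centre'],1).tolist(),round(x['score'],2)) for x in r[:3]])
print(arm.read_state()['time_s'])
E
```

```text
pics
{'time_s': 0.0, 'joints': array([-84.0798,  24.4501,   4.2321,  92.0515,  -1.9532,  63.6449,
        -3.8455]), 'dq': array([-0.0188,  0.0113, -0.0853,  0.0956, -0.0449, -0.1024,  0.0353]), 'joint_torque': array([  0.004 , -93.5816,   3.6691, -45.4207,  -0.0487,   0.0194,
         0.0001]), 'ee_pos': array([0.1688, 0.6531, 0.2218]), 'tool_rot': array([[-0.9682,  0.2502, -0.0002],
       [ 0.2502,  0.9682, -0.0013],
       [-0.0001, -0.0013, -1.    ]]), 'contact_force': array([0.3509, 0.3674, 0.1462]), 'ft_torque': array([0.0184, 0.0375, 0.0531]), 'width': 0.09391337588477844}
nest_knob scene [([350.8, 270.9], 0.89)]
nest_knob side [([288.6, 295.5], 0.63)]
nest_knob wrist []
bore_mouth scene []
bore_mouth side [([331.4, 292.6], 0.63), ([213.7, 236.9], 0.31)]
bore_mouth wrist []
long_pin_mid scene [([485.6, 337.9], 0.67)]
long_pin_mid side [([202.1, 240.9], 0.39)]
long_pin_mid wrist []
long_pin_tip scene [([482.7, 347.4], 0.43)]
long_pin_tip side [([203.9, 252.4], 0.49)]
long_pin_tip wrist []
rack scene [([481.2, 368.8], 0.68), ([259.1, 304.4], 0.46)]
rack side [([212.3, 245.5], 0.65)]
rack wrist []
short_pin_a_mid scene [([484.1, 352.8], 0.63)]
short_pin_a_mid side [([213.7, 235.0], 0.39)]
short_pin_a_mid wrist []
lever_grip scene [([250.6, 164.8], 0.71)]
lever_grip side [([399.6, 261.9], 0.56)]
lever_grip wrist []
nose_foot scene []
nose_foot side [([389.2, 271.8], 0.53)]
nose_foot wrist []
mug scene [([189.4, 270.3], 0.84), ([258.0, 304.4], 0.71), ([483.4, 348.5], 0.69)]
mug side [([466.9, 374.4], 0.78)]
mug wrist []
deburrer_mid scene [([282.7, 238.1], 0.75), ([487.0, 333.3], 0.26)]
deburrer_mid side [([364.6, 413.3], 0.88)]
deburrer_mid wrist []
press scene [([258.3, 305.1], 0.63)]
press side [([379.3, 315.8], 0.76)]
press wrist []
1.8
```

View pics/scene0.png

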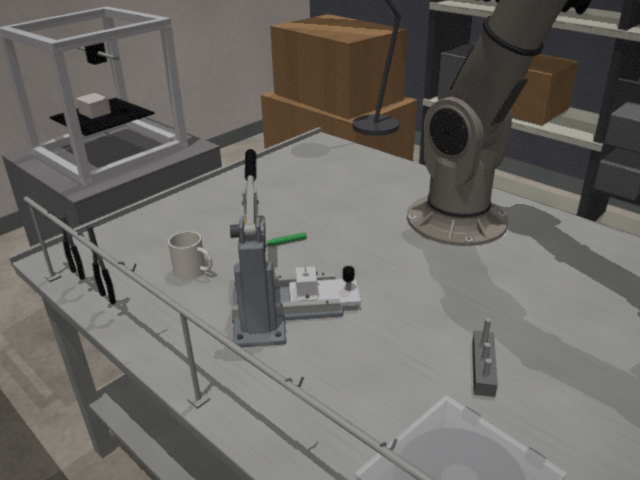

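View pics/side0.png

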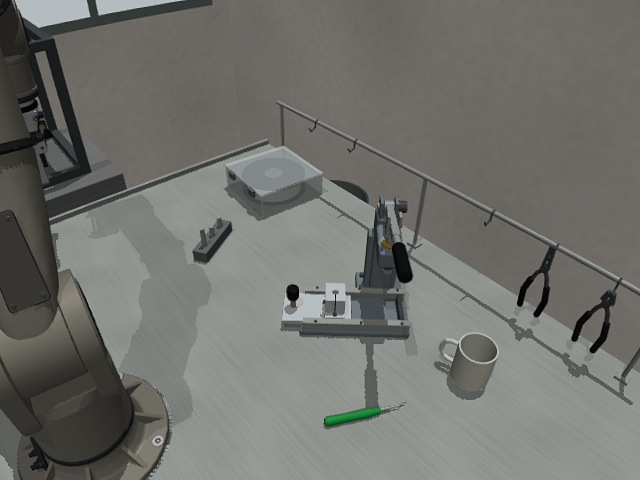

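View pics/wrist0.png

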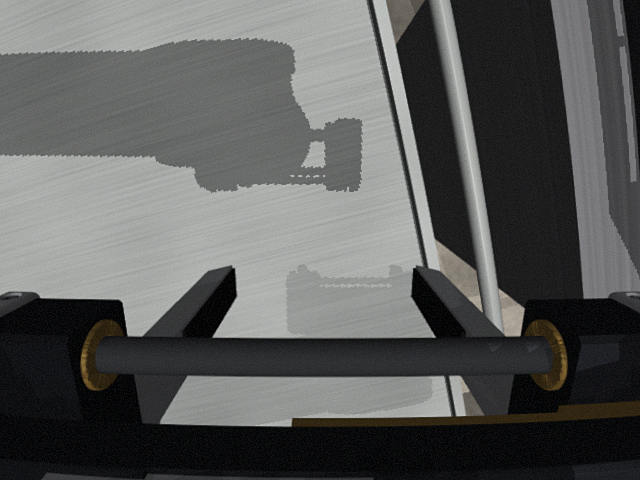

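The scene view shows the press at about (258,280), its knob at (350,272), the rack at (485,360), the mug at (187,255) and the deburrer at (290,238). The wrist view shows no objects. I'll zoom in on the rack and nest.

Run:
```python
import cv2,numpy as np
s=cv2.imread('pics/scene0.png');d=cv2.imread('pics/side0.png')
def z(i,x,y,w,h,W=400,H=300): return cv2.resize(i[y:y+h,x:x+w],(W,H),interpolation=cv2.INTER_CUBIC)
a=np.hstack([z(s,440,310,100,90),z(d,170,205,80,75)])
b=np.hstack([z(s,225,225,140,120),z(d,275,190,150,150)])
cv2.imwrite('pics/zoom0.png',np.vstack([a,b]))
```

```text
(no output)
```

View pics/zoom0.png

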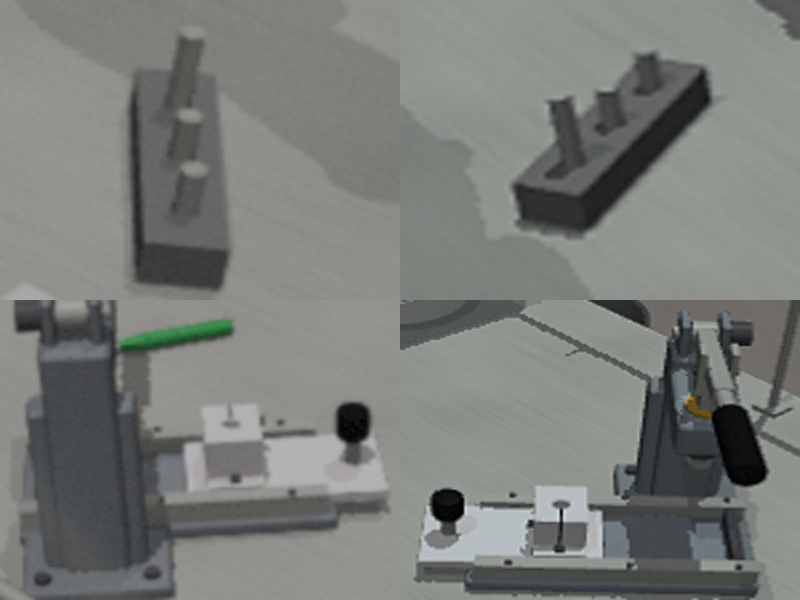

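Run:
```python
from h import *
np.set_printoptions(precision=4,suppress=True)
S=arm.get_image('scene');D=arm.get_image('side')
P={'long_top z.087':((487.5,319.6),(202.4,229.5)),'mid_top .062':((486.75,344.5),(211.6,228)),'far_top':((488.2,361),(219.6,218.75)),
'knob .072':((350.8,270.9),(288.6,295.5)),'knobcrop top .087':((225+352*.35,225+108*.4),(275+47*.375,190+193*.5)),'bore .079':((306.2,269.8),(336,291)),'grip .287':((250.6,164.8),(399.6,261.9)),'gripc':((250.6,164.8),(275+340*.375,190+145*.5))}
for n,(a,b) in P.items(): print(n,*tri([(S,a),(D,b)]))
R,_=cv2.Rodrigues(np.array(S['rvec'])); print(-R.T@S['tvec']);R,_=cv2.Rodrigues(np.array(D['rvec'])); print(-R.T@D['tvec'])
for c in('scene','side'):
  for q in ('rack','long_pin_mid','bore_mouth','nest','press'):
    for m in arm.masks_of(c,q)[:2]:
      ys,xs=np.where(m['mask']);print(c,q,round(m['score'],2),np.round(m['centre'],1),xs.min(),xs.max(),ys.min(),ys.max(),len(xs))
```

```text
long_top z.087 [0.4383 0.3261 0.083 ] [0.0018016012049971615, 0.0018016012049972025]
mid_top .062 [0.4754 0.3491 0.0567] [0.001948323052590658, 0.0019483230525906214]
far_top [0.5143 0.3734 0.056 ] [0.0026724057632754837, 0.0026724057632755904]
knob .072 [0.4707 0.004  0.0703] [0.00012567288342895395, 0.00012567288342879584]
knobcrop top .087 [0.4848 0.0076 0.0866] [0.00030374513272917825, 0.0003037451327291011]
bore .079 [ 0.5496 -0.0618  0.0843] [0.0019086582749726644, 0.0019086582749726082]
grip .287 [ 0.5401 -0.2295  0.2864] [0.0014477496925112065, 0.0014477496925112143]
gripc [ 0.5408 -0.2323  0.2862] [0.0009749372088021607, 0.0009749372088022612]
[1.3079 0.7016 0.8278]
[ 0.0215 -0.6033  0.8247]
scene rack 0.97 [481.7 371.2] 472 496 331 397 1132
scene long_pin_mid 0.45 [485.1 330.2] 482 490 318 342 156
scene nest 0.76 [323.9 289.5] 291 360 266 304 1776
scene press 0.59 [265.6 287. ] 230 360 149 346 9606
side rack 0.64 [211.1 247.6] 193 231 220 262 770
side long_pin_mid 0.41 [215.8 223.9] 218 222 217 227 42
side bore_mouth 0.7 [399.7 253. ] 384 412 200 283 925
side bore_mouth 0.69 [372.6 298. ] 282 412 195 337 9181
side nest 0.58 [315.8 304.3] 282 351 283 324 2156
side press 0.77 [371.9 296. ] 282 412 196 337 9289
side press 0.48 [356.6 411.9] 324 392 406 426 658
```

Run:
```python
from h import *
np.set_printoptions(precision=4,suppress=True)
W=arm.get_image('wrist');s=arm.read_state()
R,_=cv2.Rodrigues(np.array(W['rvec']));c=-R.T@W['tvec']
T=s['tool_rot'];print('cam in tool',T.T@(c-s['ee_pos']),'\n',T.T@R.T, W['fov_y'],W['dist_coeffs'])
print(proj(W,[s['ee_pos'],s['ee_pos']+T@[0,0,.017],s['ee_pos']+T@[0,0,.063]]))
# need
yaw=np.radians(122);y=np.array([np.cos(yaw),np.sin(yaw),0]);z=np.array([0,0,-1.]);G=np.c_[np.cross(y,z),y,z]
print('turn',cv2.Rodrigues(T.T@G)[0].T,'shift/25 to above pin',T.T@(np.array([.4383,.3261,.19])-s['ee_pos'])/.025)
print(s['time_s'],s['joints'])
```

```text
cam in tool [ 0.0664 -0.0001 -0.1629] 
 [[ 0.0008 -0.973  -0.2307]
 [ 1.      0.0006  0.0007]
 [-0.0005 -0.2307  0.973 ]] 67.89010973580578 [-0.0632  0.      0.      0.      0.    ]
[[323.5543 293.7823]
 [323.5418 281.6599]
 [323.5169 257.3596]]
turn [[-0.     -0.     -0.8113]] shift/25 to above pin [-13.7123  -9.9833   1.2991]
2.45 [-84.081   24.4128   4.2326  92.0171  -1.9531  63.6449  -3.845 ]
```

Emit:
move_arm(deltas="-13.7 -10 1.2 0 0 -0.811 0.5;-13.7 -10 1.2 0 0 -0.811 0.5;-13.7 -10 1.2 0 0 -0.811 0.5;-13.7 -10 1.2 0 0 -0.811 0.5;-13.7 -10 1.2 0 0 -0.811 0.5;-13.7 -10 1.2 0 0 -0.811 0.5;-13.7 -10 1.2 0 0 -0.811 0.5;-13.7 -10 1.2 0 0 -0.811 0.5;-13.7 -10 1.2 0 0 -0.811 0.5;-13.7 -10 1.2 0 0 -0.811 0.5;-13.7 -10 1.2 0 0 -0.811 0.5;-13.7 -10 1.2 0 0 -0.811 0.5", squeeze=20)

```text
time_s: 3.65
ee_pos: [0.4372, 0.3269, 0.1926]
tool_rot: [[-0.848, -0.531, -0.0], [-0.531, 0.848, 0.0], [-0.0, 0.0, -1.0]]
contact_force: [0.6, 0.1, -0.7]
width: 0.0471
```

Run:
```python
from h import *
np.set_printoptions(precision=4,suppress=True)
W=arm.get_image('wrist');save(W,'w1');s=arm.read_state();print(s['time_s'],s['ee_pos'],s['tool_rot'],s['width'],s['contact_force'])
for q in('long_pin_mid','short_pin_a_mid'):print(q,[(np.round(x['centre'],1),round(x['score'],2)) for x in arm.tip_of('wrist',q)])
```

```text
3.7 [0.4371 0.327  0.1925] [[-0.8472 -0.5313 -0.0001]
 [-0.5313  0.8472  0.0004]
 [-0.0001  0.0004 -1.    ]] 0.047061229928659715 [-0.836   0.0406 -0.2072]
long_pin_mid [(array([326. , 232.9]), 0.71)]
short_pin_a_mid [(array([327.5, 275.1]), 0.67), (array([327.6, 266.6]), 0.19)]
```

View pics/w1.png

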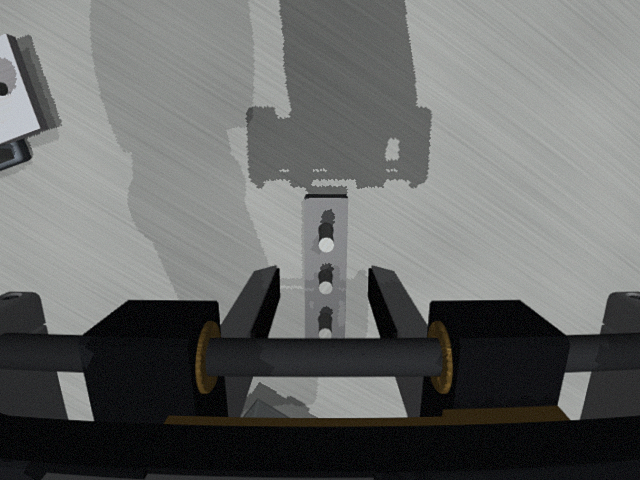

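The wrist view shows the rack in line with the jaws' gap. The long pin's bright top is at (326,245), and the short pins are at (325,288) and (324,334).

Run:
```python
from h import *
np.set_printoptions(precision=4,suppress=True)
W=arm.get_image('wrist');s=arm.read_state();T=s['tool_rot']
g=cv2.cvtColor(W['frame'],cv2.COLOR_RGB2GRAY)
def cen(u,v,r=12):
    m=g[v-r:v+r,u-r:u+r]>225
    ys,xs=np.where(m);return (u-r+xs.mean(),v-r+ys.mean()),len(xs)
for (u,v,z) in((326,245,.087),(325,288,.062),(324,334,.062)):
    (c,n)=cen(u,v);p=atz(W,c,z);print(c,n,p,'tool/25',T.T@(p-s['ee_pos'])/.025)
```

```text
(np.float64(nan), np.float64(nan)) 0 [nan nan nan] tool/25 [nan nan nan]
(np.float64(nan), np.float64(nan)) 0 [nan nan nan] tool/25 [nan nan nan]
(np.float64(nan), np.float64(nan)) 0 [nan nan nan] tool/25 [nan nan nan]<stdin>:7: RuntimeWarning: Mean of empty slice.
  ret = ret.dtype.type(ret / rcount)
```

Run:
```python
from h import *
np.set_printoptions(precision=4,suppress=True)
W=arm.get_image('wrist');s=arm.read_state();T=s['tool_rot']
g=cv2.cvtColor(W['frame'],cv2.COLOR_RGB2GRAY).astype(float)
print(g[236:254:2,316:338:2])
def cen(u,v,r=10):
    p=g[v-r:v+r,u-r:u+r]
    m=p>p.max()-25
    ys,xs=np.where(m);return (u-r+xs.mean(),v-r+ys.mean()),len(xs)
for (u,v,z) in((326,245,.087),(325,288,.062),(324,332,.062)):
    (c,n)=cen(u,v);p=atz(W,c,z);print(c,n,p,'tool/25',T.T@(p-s['ee_pos'])/.025)
```

```text
[[136. 117.  51.  42.  44.  49.  41.  39.  38. 137. 131.]
 [117. 122.  37.  84. 170. 204. 173. 121.  39. 134. 135.]
 [115. 121. 106. 209. 199. 192. 198. 207. 141. 126. 136.]
 [123. 113. 195. 198. 195. 196. 199. 194. 194. 130. 133.]
 [120. 121. 202. 197. 195. 196. 196. 191. 196. 157. 132.]
 [123. 117. 198. 190. 196. 198. 194. 195. 204. 147. 132.]
 [120. 117. 192. 198. 198. 196. 191. 197. 196. 132. 131.]
 [120. 119. 118. 194. 197. 192. 199. 197. 137. 134. 136.]
 [118. 112. 117. 132. 148. 165. 158. 138. 131. 133. 131.]]
(np.float64(326.0822784810127), np.float64(244.62025316455697)) 158 [0.4381 0.3295 0.087 ] tool/25 [-0.0878  0.0863  4.2188]
(np.float64(325.39639639639637), np.float64(287.3333333333333)) 111 [0.4764 0.3531 0.062 ] tool/25 [-1.8873  0.0743  5.2187]
(np.float64(324.94871794871796), np.float64(333.2307692307692)) 78 [0.5141 0.3764 0.062 ] tool/25 [-3.6627  0.0623  5.2186]
```

Emit:
move_arm(deltas="-0.09 0.085 2 0 0 0 0.5;-0.09 0.085 3.5 0 0 0 0.5;-0.09 0.085 4.4 0 0 0 0.5;-0.09 0.085 4.82 0 0 0 0.5;-0.09 0.085 4.82 0 0 0 0.5;-0.09 0.085 4.82 0 0 0 0;-0.09 0.085 4.82 0 0 0 0;-0.09 0.085 4.82 0 0 0 0;-0.09 0.085 4.82 0 0 0 0;-0.09 0.085 4.82 0 0 0 0;-0.09 0.085 4.82 0 0 0 0", squeeze=25)

```text
time_s: 5.0
ee_pos: [0.4388, 0.3292, 0.0724]
tool_rot: [[-0.848, -0.53, 0.0], [-0.53, 0.848, 0.001], [-0.001, 0.0, -1.0]]
contact_force: [-1.3, 0.9, 5.6]
width: 0.0112
```

Run:
```python
from h import *
np.set_printoptions(precision=4,suppress=True)
W=arm.get_image('wrist');save(W,'w2');s=arm.read_state();print(s['time_s'],s['ee_pos'],s['width'],s['contact_force'],s['ft_torque'])
```

```text
5.05 [0.4388 0.3291 0.0724] 0.011031033212815915 [-2.3495  0.4716  5.8547] [0.2544 0.3126 0.0343]
```

View pics/w2.png

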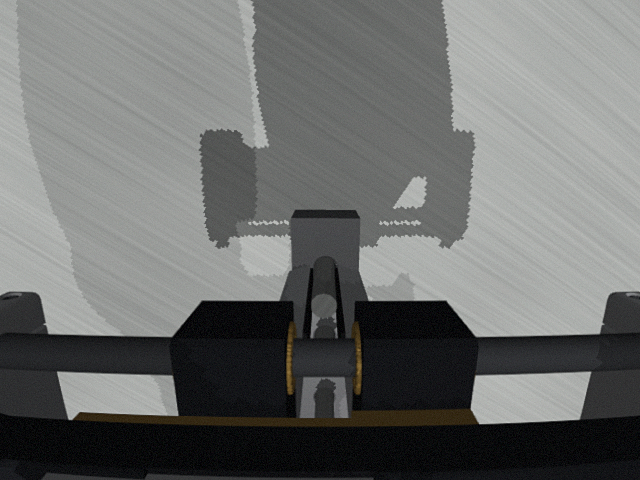

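The pin is between the pads, with its top disc at about (323,305) and the opening at 11 mm. Next I lift it and carry it over the nest.

Emit:
move_arm(deltas="0 0 -0.5 0 0 0 0;0 0 -1.5 0 0 0 0;0 0 -2.7 0 0 0 0;0 0 -4.2 0 0 0 0;0.3 -1 -5.5 0 0 0.1 0;0.6 -2.3 -5.9 0 0 0.22 0;1 -3.8 -5.9 0 0 0.35 0;1.4 -5.3 -5.9 0 0 0.48 0;1.9 -6.9 -5.9 0 0 0.61 0;2.3 -8.5 -5.9 0 0 0.74 0;2.7 -10.1 -5.9 0 0 0.87 0;3.1 -11.5 -5.9 0 0 1 0")

```text
time_s: 6.25
ee_pos: [0.5253, 0.0416, 0.2203]
tool_rot: [[-0.901, 0.433, 0.0], [0.433, 0.901, 0.0], [-0.0, 0.0, -1.0]]
contact_force: [1.0, 0.5, -1.4]
width: 0.0116
```

Run:
```python
from h import *
np.set_printoptions(precision=4,suppress=True)
s=arm.read_state();print(s['time_s'],s['ee_pos'],s['width'],s['contact_force']);T=s['tool_rot'];print(T)
y=np.array([.68,.73,0]);y/=np.linalg.norm(y);z=np.array([0,0,-1.]);G=np.c_[np.cross(y,z),y,z]
print('turn',cv2.Rodrigues(T.T@G)[0].T,T.T@(np.array([.56,-.072,.22])-s['ee_pos'])/.025)
```

```text
6.25 [0.5253 0.0416 0.2203] 0.01164867981228456 [ 0.994   0.4708 -1.3565]
[[-0.9013  0.4332  0.0003]
 [ 0.4332  0.9013  0.0002]
 [-0.0002  0.0003 -1.    ]]
turn [[0.0004 0.0001 0.3019]] [-3.2173 -3.4937  0.0133]
```

Emit:
move_arm(deltas="-0.8 -0.9 0 0 0 0.08 0;-1.8 -2 0 0 0 0.17 0;-2.7 -2.9 0 0 0 0.25 0;-3.2 -3.5 0 0 0 0.3 0;-3.2 -3.5 0 0 0 0.3 0;-3.2 -3.5 0 0 0 0.3 0")

```text
time_s: 6.85
ee_pos: [0.5598, -0.0689, 0.2195]
tool_rot: [[-0.738, 0.675, -0.001], [0.675, 0.738, 0.0], [0.001, -0.0, -1.0]]
contact_force: [0.4, 0.3, -1.0]
width: 0.0112
```

Run:
```python
from h import *
np.set_printoptions(precision=4,suppress=True)
W=arm.get_image('wrist');save(W,'w3');s=arm.read_state();print(s['time_s'],s['ee_pos'],s['width'],s['contact_force'])
for q in('bore_mouth','nest_knob','long_pin_tip'):print(q,[(np.round(x['centre'],1),round(x['score'],2)) for x in arm.tip_of('wrist',q)])
```

```text
6.9 [ 0.5598 -0.0683  0.2195] 0.01143605142363856 [ 0.4425 -0.1127  0.0758]
bore_mouth [(array([331.5, 216.3]), 0.64)]
nest_knob [(array([331.1, 101.8]), 0.85)]
long_pin_tip [(array([326.8, 255. ]), 0.77)]
```

View pics/w3.png

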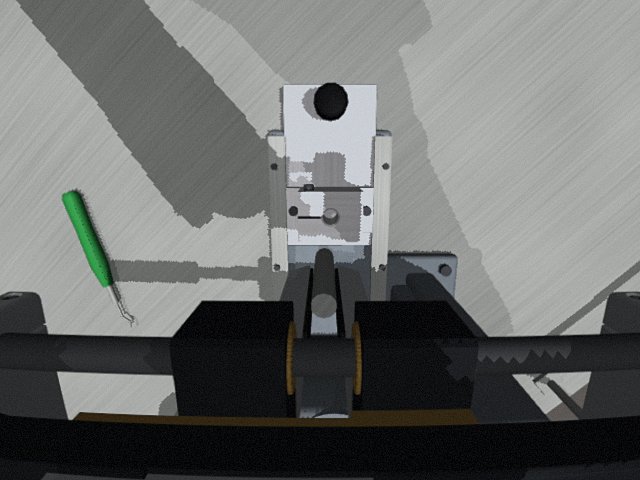

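The wrist view shows the bore at (331,216), the knob at (331,101) and the lower end of the pin at about (323,253). The nest runs straight up the picture, so the yaw is right. I'll zoom in to get exact centres.

Run:
```python
import cv2
i=cv2.imread('pics/w3.png')
c=cv2.resize(i[190:320,270:390],(720,780)[::1],interpolation=cv2.INTER_CUBIC)
cv2.imwrite('pics/w3z.png',c[:600])
```

```text
(no output)
```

View pics/w3z.png

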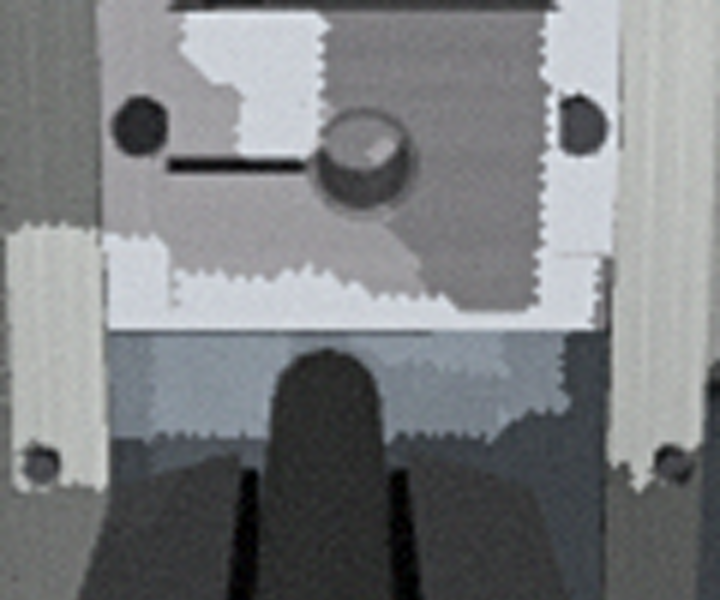

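Run:
```python
from h import *
np.set_printoptions(precision=4,suppress=True)
W=arm.get_image('wrist');s=arm.read_state();T=s['tool_rot'];e=s['ee_pos']
inT=lambda p:T.T@(p-e)*1000
for zt in(.063,.065,.067):
  print('tip',zt,inT(atz(W,(324.3,257),e[2]-zt)),'top',inT(atz(W,(323.3,305.5),e[2]-zt+.08)))
b=atz(W,(330.7,216.3),.079);k=atz(W,(331.1,101.8),.087)
print('bore',b,inT(b),'knob',k,inT(k),np.linalg.norm((b-k)[:2]))
print(proj(W,[e+T@[0,0,.065],e+T@[0,0,-.015]]))
```

```text
tip 0.063 [ 0.44    0.6864 63.0003] top [  1.562    0.0493 -16.9995]
tip 0.065 [-0.1449  0.6922 65.0001] top [  0.6718   0.0495 -14.9998]
tip 0.067 [-0.7297  0.6981 66.9999] top [ -0.2184   0.0498 -13.0001]
bore [ 0.5537 -0.054   0.079 ] [ 14.2693   6.3703 140.5579] knob [0.4849 0.0084 0.087 ] [107.1327   6.0432 132.5872] 0.09286152927852584
[[323.2593 256.7897]
 [323.1879 306.8892]]
```

Emit:
move_arm(deltas="0.3 0.12 0.6 0 0 0 0;0.58 0.23 1.4 0 0 0 0;0.58 0.23 2.1 0 0 0 0;0.58 0.23 2.4 0 0 0 0;0.58 0.23 2.4 0 0 0 0;0.58 0.23 2.4 0 0 0 0")

```text
time_s: 7.7
ee_pos: [0.5537, -0.0555, 0.1601]
tool_rot: [[-0.737, 0.676, 0.0], [0.676, 0.737, -0.0], [-0.0, 0.0, -1.0]]
contact_force: [-1.0, -0.2, -0.0]
width: 0.0112
```

Run:
```python
from h import *
np.set_printoptions(precision=4,suppress=True)
W=arm.get_image('wrist');save(W,'w4');S=arm.get_image('side');save(S,'s4');C=arm.get_image('scene');save(C,'c4');s=arm.read_state();print(s['time_s'],s['ee_pos'],s['width'],s['contact_force'])
i=cv2.imread('pics/w4.png');a=cv2.resize(i[180:300,275:375],(500,600),interpolation=cv2.INTER_CUBIC)
j=cv2.imread('pics/s4.png');b=cv2.resize(j[225:325,285:385],(300,300),interpolation=cv2.INTER_CUBIC)
j=cv2.imread('pics/c4.png');c=cv2.resize(j[210:310,260:360],(300,300),interpolation=cv2.INTER_CUBIC)
cv2.imwrite('pics/w4z.png',np.hstack([a,np.vstack([b,c])]))
```

```text
7.85 [ 0.5538 -0.0555  0.1603] 0.011889408154907286 [ 0.3177  0.0766 -0.8516]
```

View pics/w4z.png

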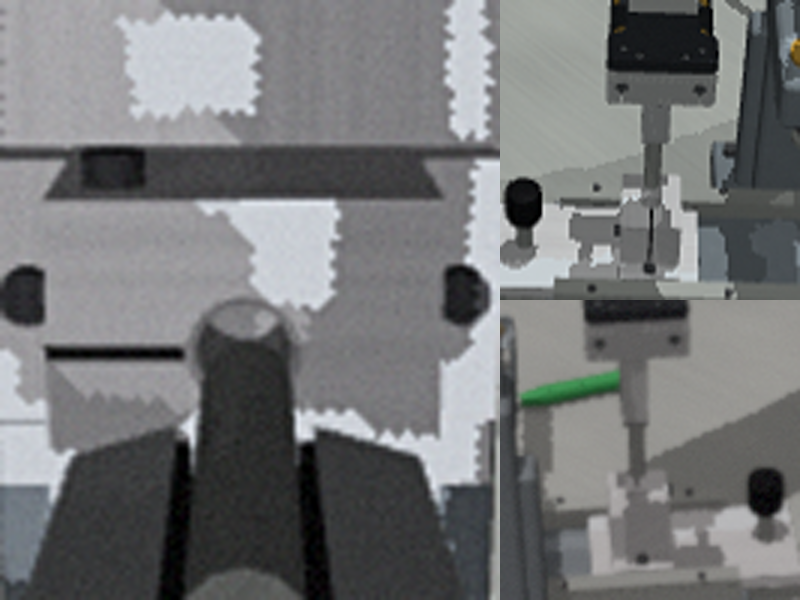

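Run:
```python
from h import *
np.set_printoptions(precision=4,suppress=True)
W=arm.get_image('wrist');s=arm.read_state();T=s['tool_rot'];e=s['ee_pos']
inT=lambda p:T.T@(p-e)*1000
b=atz(W,(324.0,250.2),.079);print('bore',b,inT(b))
for zt in(.064,.065,.066): print('tip',inT(atz(W,(324.3,257),e[2]-zt)))
S=cv2.imread('pics/w4.png',0)[225:275,290:360]
c=cv2.HoughCircles(cv2.resize(cv2.imread('pics/w4.png',0)[225:275,290:360],None,fx=8,fy=8,interpolation=cv2.INTER_CUBIC),cv2.HOUGH_GRADIENT,2,50,param1=60,param2=20,minRadius=60,maxRadius=110)
print(None if c is None else [(290+x/8,225+y/8,r/8) for x,y,r in c[0][:5]])
```

```text
bore [ 0.5542 -0.0552  0.079 ] [-0.1431  0.4454 81.1461]
tip [-0.1439  0.6146 64.0006]
tip [-0.4367  0.6175 65.0008]
tip [-0.7295  0.6204 66.0009]
[(np.float32(303.875), np.float32(255.875), np.float32(11.65)), (np.float32(300.875), np.float32(262.875), np.float32(13.6)), (np.float32(323.875), np.float32(251.375), np.float32(11.95)), (np.float32(323.875), np.float32(238.375), np.float32(9.3)), (np.float32(333.375), np.float32(233.375), np.float32(8.5))]
```

Emit:
move_arm(deltas="0.01 -0.005 0.3 0 0 0 0;0.01 -0.005 0.55 0 0 0 0;0.01 -0.005 0.8 0 0 0 0;0.01 -0.005 1 0 0 0 0;0.01 -0.005 1 0 0 0 0")

```text
time_s: 8.4
ee_pos: [0.5528, -0.0554, 0.1336]
tool_rot: [[-0.737, 0.676, -0.001], [0.676, 0.737, -0.0], [0.0, -0.001, -1.0]]
contact_force: [-0.2, -0.7, -2.2]
width: 0.0113
```

Emit:
move_arm(deltas="0 0 0.3 0 0 0 0;0 0 0.6 0 0 0 0;0 0 0.8 0 0 0 0;0 0 0.88 0 0 0 0;0 0 0.88 0 0 0 0")

```text
time_s: 8.9
ee_pos: [0.5529, -0.0554, 0.1122]
tool_rot: [[-0.737, 0.676, -0.0], [0.676, 0.737, -0.0], [0.0, -0.0, -1.0]]
contact_force: [0.0, -0.4, -0.8]
width: 0.0112
```

Run:
```python
from h import *
np.set_printoptions(precision=4,suppress=True)
W=arm.get_image('wrist');save(W,'w5');S=arm.get_image('side');save(S,'s5');s=arm.read_state();print(s['time_s'],s['ee_pos'],s['width'],s['contact_force'],s['ft_torque'])
i=cv2.imread('pics/w5.png');a=cv2.resize(i[180:300,275:375],(500,600),interpolation=cv2.INTER_CUBIC)
j=cv2.imread('pics/s5.png');b=cv2.resize(j[225:325,285:385],(300,600),interpolation=cv2.INTER_CUBIC)
cv2.imwrite('pics/w5z.png',np.hstack([a,b]))
```

```text
9.0 [ 0.553  -0.0554  0.1125] 0.01129471913037727 [ 0.3782  0.2269 -0.4871] [-0.091  -0.0304 -0.0259]
```

View pics/w5z.png

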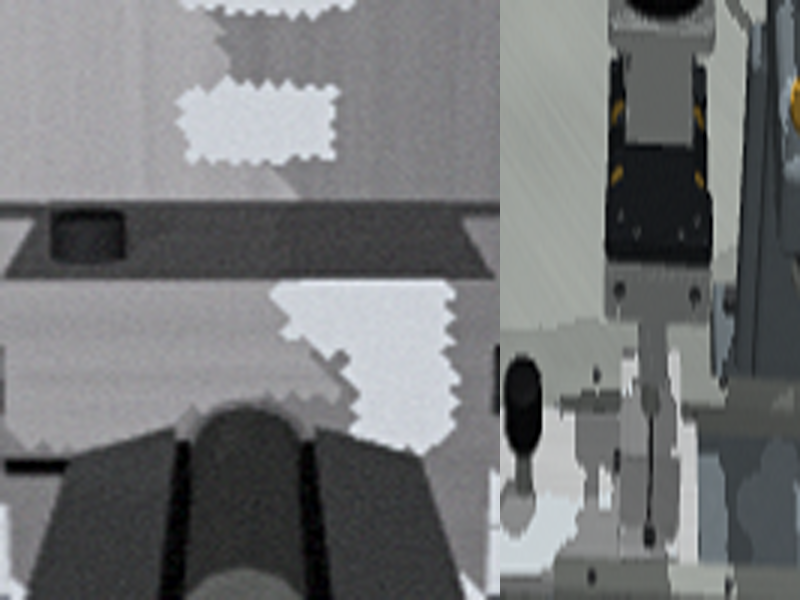

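The wrist view shows the pin going into the bore mouth at about (324,262), with no contact force. I release it and look.

Emit:
move_arm(deltas="0 0 0 0 0 0 0.4;0 0 0 0 0 0 0.4;0 0 0 0 0 0 0.4;0 0 0 0 0 0 0.4;0 0 0 0 0 0 0.4;0 0 0 0 0 0 0.4")

```text
time_s: 9.6
ee_pos: [0.553, -0.0553, 0.1125]
tool_rot: [[-0.737, 0.676, -0.0], [0.676, 0.737, -0.0], [0.0, -0.0, -1.0]]
contact_force: [-0.4, -0.2, -0.1]
width: 0.0371
```

Emit:
move_arm(deltas="0 0 -0.8 0 0 0 0.4;0 0 -2 0 0 0 0.4;0 0 -3.5 0 0 0 0.4;0 0 -4 0 0 0 0.4;0 0 -4 0 0 0 0.4")

```text
time_s: 10.1
ee_pos: [0.554, -0.0553, 0.2142]
tool_rot: [[-0.737, 0.676, 0.003], [0.676, 0.737, 0.001], [-0.002, 0.003, -1.0]]
contact_force: [-0.6, 0.2, -0.4]
width: 0.0374
```

Run:
```python
from h import *
np.set_printoptions(precision=4,suppress=True)
W=arm.get_image('wrist');save(W,'w6');S=arm.get_image('side');save(S,'s6');s=arm.read_state();T=s['tool_rot'];print(s['time_s'],s['ee_pos'],T,s['width'],s['contact_force'])
for q in('nest_knob','lever_grip','long_pin_mid'):print(q,[(np.round(x['centre'],1),round(x['score'],2)) for x in arm.tip_of('wrist',q)])
i=cv2.imread('pics/w6.png');a=cv2.resize(i[60:380,220:440],(440,600),interpolation=cv2.INTER_CUBIC)
j=cv2.imread('pics/s6.png');b=cv2.resize(j[225:325,285:385],(360,600),interpolation=cv2.INTER_CUBIC)
cv2.imwrite('pics/w6z.png',np.hstack([a,b]))
```

```text
10.2 [ 0.5528 -0.0551  0.2119] [[-0.7374  0.6754 -0.0004]
 [ 0.6754  0.7374  0.0002]
 [ 0.0004 -0.0001 -1.    ]] 0.03806900526550332 [-0.3213  0.1749 -0.3306]
nest_knob [(array([321.9, 118.1]), 0.73)]
lever_grip []
long_pin_mid [(array([321.9, 233.2]), 0.85)]
```

View pics/w6z.png

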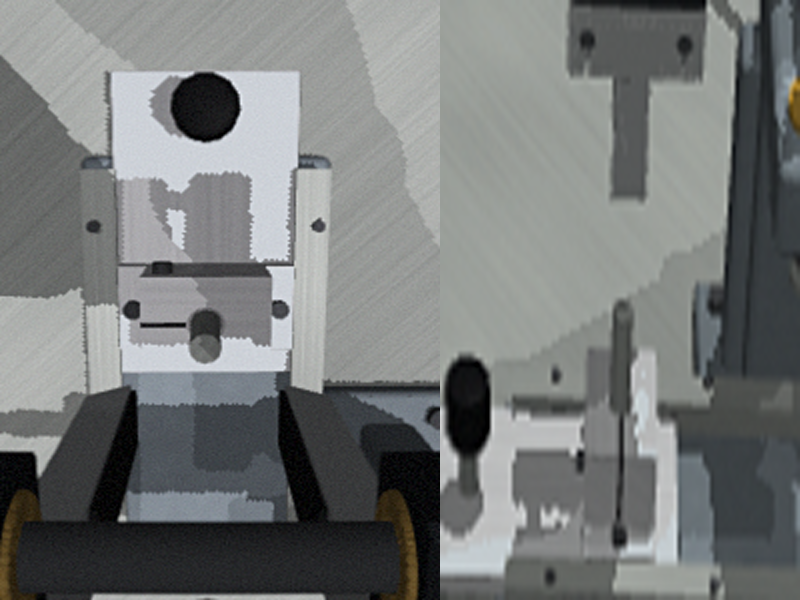

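The pin stands upright in the block with its top at about (322,245), and the knob is at (322,118). Next I close the fingers and go down in front of the knob.

Emit:
move_arm(deltas="1.5 0 0 0 0 0 0;3.2 0 0 0 0 0 0;4.8 0 0 0 0 0 0;5.5 0 0 0 0 0 0;5.5 0 1 0 0 0 0;5.5 0 2.5 0 0 0 0;5.5 0 4 0 0 0 0;5.5 0 5 0 0 0 0;5.5 0 5.28 0 0 0 0;5.5 0 5.28 0 0 0 0")

```text
time_s: 11.35
ee_pos: [0.451, 0.0371, 0.0797]
tool_rot: [[-0.737, 0.676, -0.002], [0.676, 0.737, -0.001], [0.001, -0.003, -1.0]]
contact_force: [0.1, -1.0, -1.3]
width: 0.0004
```

Run:
```python
from h import *
np.set_printoptions(precision=4,suppress=True)
W=arm.get_image('wrist');S=arm.get_image('side');save(S,'s7');C=arm.get_image('scene');save(C,'c7');s=arm.read_state();T=s['tool_rot'];print(s['time_s'],s['ee_pos'],s['width'],s['contact_force'])
j=cv2.imread('pics/s7.png');b=cv2.resize(j[220:340,260:420],(400,500),interpolation=cv2.INTER_CUBIC)
j=cv2.imread('pics/c7.png');c=cv2.resize(j[140:360,220:420],(400,500),interpolation=cv2.INTER_CUBIC)
cv2.imwrite('pics/w7z.png',np.hstack([b,c]))
```

```text
11.5 [0.4524 0.0377 0.0815] 0.0006531080278165491 [-0.1283 -0.0588  0.5061]
```

View pics/w7z.png

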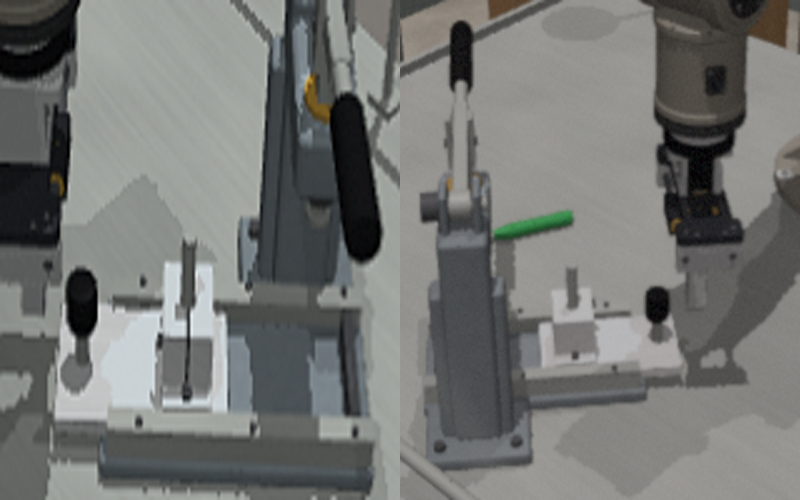

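Both views show the fingers in front of the knob with a gap, at knob height, and the pin upright. I start pushing.

Emit:
move_arm(deltas="-0.4 0 0 0 0 0 0;-0.7 0 0 0 0 0 0;-0.9 0 0 0 0 0 0;-1.2 0 0 0 0 0 0;-1.5 0 0 0 0 0 0;-1.8 0 0 0 0 0 0;-2.1 0 0 0 0 0 0;-2.4 0 0 0 0 0 0;-2.7 0 0 0 0 0 0;-3 0 0 0 0 0 0;-3.3 0 0 0 0 0 0;-3.6 0 0 0 0 0 0")

```text
time_s: 12.7
ee_pos: [0.5185, -0.0236, 0.0804]
tool_rot: [[-0.737, 0.676, -0.0], [0.676, 0.737, -0.0], [0.0, -0.0, -1.0]]
contact_force: [-0.1, 2.2, 1.7]
width: 0.0007
```

Run:
```python
from h import *
np.set_printoptions(precision=4,suppress=True)
S=arm.get_image('side');save(S,'s8');C=arm.get_image('scene');save(C,'c8');s=arm.read_state();T=s['tool_rot'];print(s['time_s'],s['ee_pos'],s['width'],s['contact_force'],T.T@s['contact_force'])
j=cv2.imread('pics/s8.png');b=cv2.resize(j[190:340,260:420],(400,500),interpolation=cv2.INTER_CUBIC)
j=cv2.imread('pics/c8.png');c=cv2.resize(j[140:360,220:420],(400,500),interpolation=cv2.INTER_CUBIC)
cv2.imwrite('pics/w8z.png',np.hstack([b,c]))
```

```text
12.8 [ 0.5187 -0.0243  0.0805] 0.00018638226915454123 [ 0.2212 -0.0193 -0.6098] [-0.1756  0.1355  0.6099]
```

View pics/w8z.png

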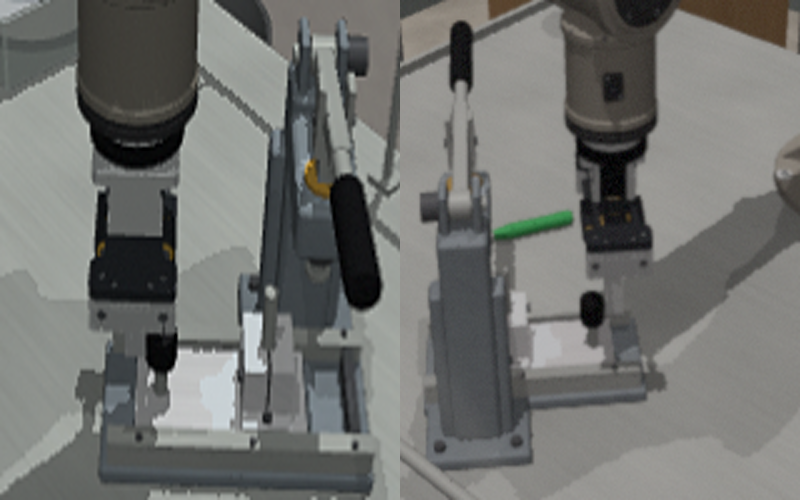

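Emit:
move_arm(deltas="-0.2 0 0 0 0 0 0;-0.4 0 0 0 0 0 0;-0.6 0 0 0 0 0 0;-0.8 0 0 0 0 0 0;-1 0 0 0 0 0 0;-1.1 0 0 0 0 0 0")

```text
time_s: 13.4
ee_pos: [0.5387, -0.0423, 0.0805]
tool_rot: [[-0.737, 0.676, 0.0], [0.676, 0.737, -0.0], [-0.0, -0.0, -1.0]]
contact_force: [-1.4, 0.2, -1.4]
width: 0.0007
```

Emit:
move_arm(deltas="-0.08 0 0 0 0 0 0;-0.16 0 0 0 0 0 0;-0.24 0 0 0 0 0 0")

```text
time_s: 13.7
ee_pos: [0.5427, -0.0459, 0.0805]
tool_rot: [[-0.737, 0.676, -0.0], [0.676, 0.737, -0.0], [0.0, -0.0, -1.0]]
contact_force: [-2.3, 0.5, -0.6]
width: 0.0001
```

Emit:
move_arm(deltas="-0.08 0 0 0 0 0 0;-0.16 0 0 0 0 0 0;-0.24 0 0 0 0 0 0")

```text
time_s: 14.0
ee_pos: [0.5461, -0.049, 0.0803]
tool_rot: [[-0.738, 0.675, -0.003], [0.675, 0.738, 0.001], [0.003, -0.001, -1.0]]
contact_force: [-15.8, 11.4, 15.3]
width: 0.0004
```

Run:
```python
from h import *
np.set_printoptions(precision=4,suppress=True)
S=arm.get_image('side');save(S,'s9');C=arm.get_image('scene');s=arm.read_state();T=s['tool_rot'];print(s['time_s'],s['ee_pos'],s['contact_force'],T.T@s['contact_force'])
j=cv2.imread('pics/s9.png');b=cv2.resize(j[190:340,260:420],(600,560),interpolation=cv2.INTER_CUBIC)
cv2.imwrite('pics/w9z.png',b)
```

```text
14.1 [ 0.546  -0.0489  0.0803] [-10.9452   6.7493   8.7902] [12.6573 -2.4196 -8.7497]
```

View pics/w9z.png

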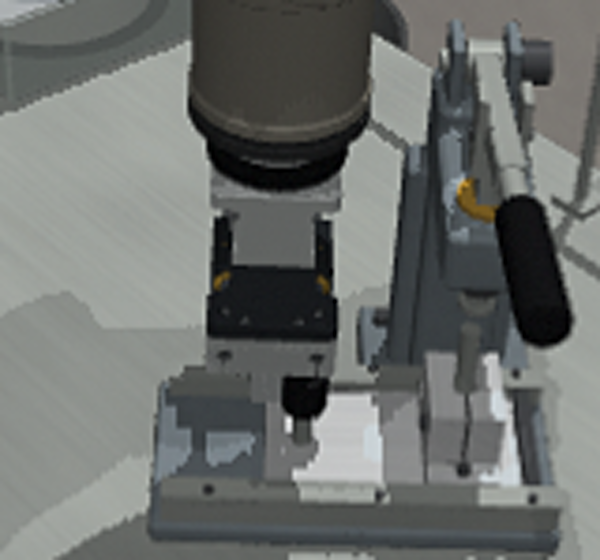

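The push force rose to 13–20 N. The side view shows the nest in, with the pin at (470,330) under the nose at (477,300). I'll hold briefly, back off, rise and go over the handle.

Emit:
move_arm(deltas="0 0 0 0 0 0 0;0 0 0 0 0 0 0;0.4 0 0 0 0 0 0;1.2 0 0 0 0 0 0;1.6 0 -1 0 0 0 0;1.6 0 -3 0 0 0 0;1.6 0 -5 0 0 0 0;1.6 0 -7 0 0 0 0;1.6 0 -9 0 0 0 0;1.6 0 -11 0 0 0 0;1.6 0 -12.6 0 0 0 0;1.6 0 -12.6 0 0 0 0")

```text
time_s: 15.3
ee_pos: [0.5194, -0.0229, 0.4008]
tool_rot: [[-0.737, 0.676, 0.008], [0.676, 0.737, 0.002], [-0.005, 0.007, -1.0]]
contact_force: [0.6, 0.4, -1.1]
width: 0.0004
```

Run:
```python
from h import *
np.set_printoptions(precision=4,suppress=True)
S=arm.get_image('side');save(S,'s10');W=arm.get_image('wrist');save(W,'w10');s=arm.read_state();T=s['tool_rot'];print(s['time_s'],s['ee_pos'],s['contact_force'])
for c in('side','wrist'):
  for q in('nest_knob','lever_grip','bore_mouth'):print(c,q,[(np.round(x['centre'],1),round(x['score'],2)) for x in arm.tip_of(c,q)])
print(T.T@(np.array([.542,-.227,.40])-s['ee_pos'])/.025)
j=cv2.imread('pics/s10.png');b=cv2.resize(j[190:340,260:420],(400,400),interpolation=cv2.INTER_CUBIC)
j=cv2.imread('pics/w10.png');c=cv2.resize(j,(400,400))
cv2.imwrite('pics/w10z.png',np.hstack([b,c]))
```

```text
15.4 [ 0.5179 -0.0228  0.396 ] [-0.879  -0.1343 -0.0838]
side nest_knob []
side lever_grip [(array([401.5, 261.5]), 0.96), (array([466.4, 375.9]), 0.3)]
side bore_mouth [(array([380.8, 292.5]), 0.81), (array([383., 315.]), 0.18)]
wrist nest_knob [(array([320.3, 246.3]), 0.86)]
wrist lever_grip [(array([180.9, 405. ]), 0.95)]
wrist bore_mouth []
[-6.2307 -5.371  -0.1625]
```

View pics/w10z.png

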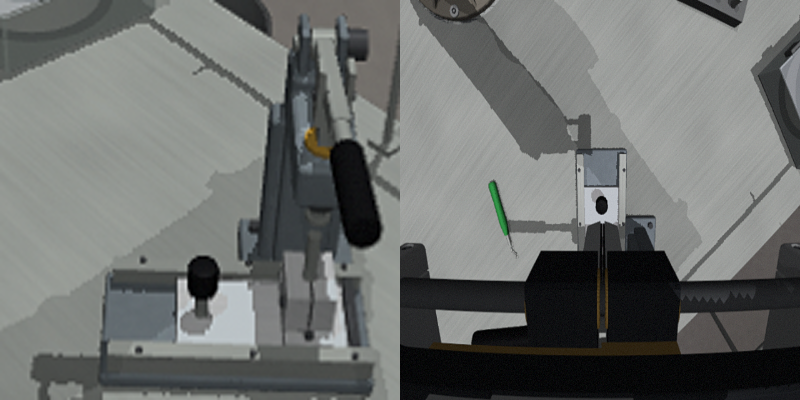

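Emit:
move_arm(deltas="-1 -0.9 0 0 0 0 0;-2.2 -1.9 0 0 0 0 0;-3.5 -3 0 0 0 0 0;-4.7 -4.1 0 0 0 0 0;-5.8 -5 0 0 0 0 0;-6.2 -5.4 0 0 0 0 0;-6.2 -5.4 0 0 0 0 0;-6.2 -5.4 0 0 0 0 0")

```text
time_s: 16.5
ee_pos: [0.5407, -0.2267, 0.3949]
tool_rot: [[-0.737, 0.676, -0.001], [0.676, 0.737, 0.0], [0.001, -0.001, -1.0]]
contact_force: [0.6, 0.6, 0.0]
width: 0.0005
```

Run:
```python
from h import *
np.set_printoptions(precision=4,suppress=True)
W=arm.get_image('wrist');save(W,'w11');s=arm.read_state();T=s['tool_rot'];print(s['time_s'],s['ee_pos'],s['contact_force'])
for q in('lever_grip',):
  for x in arm.tip_of('wrist',q):
    p=atz(W,x['centre'],.287);print(x['centre'],x['score'],p,T.T@(p-s['ee_pos'])/.025)
k=[x for x in arm.tip_of('wrist','nest_knob')]
for x in k: print('knob',x['centre'],x['score'],atz(W,x['centre'],.075))
```

```text
16.55 [ 0.5408 -0.2262  0.3951] [ 0.5756 -0.1053 -0.6271]
[329.0, 242.3] 0.79 [ 0.5442 -0.2241  0.287 ] [-0.0473  0.1507  4.3229]
knob [425.2, 134.2] 0.55 [ 0.5623 -0.0654  0.075 ]
knob [410.0, 199.4] 0.43 [ 0.6151 -0.1353  0.075 ]
```

View pics/w11.png

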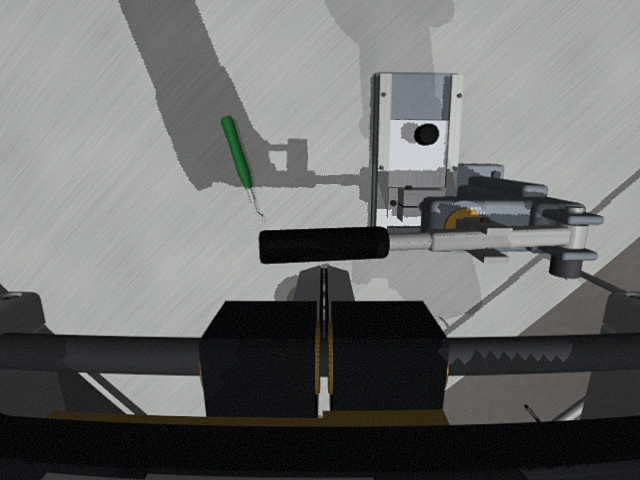

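The wrist view shows the handle centred at about (324,245), spanning columns 259–389, and the knob in the home area at (425,134). It lies in line below the fingers, so I press down in stages.

Emit:
move_arm(deltas="-0.1 0 1 0 0 0 0;-0.1 0 2 0 0 0 0;-0.1 0 2.6 0 0 0 0;-0.1 0 2.9 0 0 0 0;-0.1 0 3.2 0 0 0 0;-0.1 0 3.5 0 0 0 0;-0.1 0 3.7 0 0 0 0;-0.1 0 3.7 0 0 0 0")

```text
time_s: 17.45
ee_pos: [0.5426, -0.2291, 0.3029]
tool_rot: [[-0.737, 0.676, 0.0], [0.676, 0.737, -0.0], [-0.0, -0.0, -1.0]]
contact_force: [-1.1, -1.9, 3.7]
width: 0.0007
```

Run:
```python
from h import *
np.set_printoptions(precision=4,suppress=True)
W=arm.get_image('wrist');save(W,'w12');S=arm.get_image('side');save(S,'s12');C=arm.get_image('scene');save(C,'c12');s=arm.read_state();T=s['tool_rot'];print(s['time_s'],s['ee_pos'],s['contact_force'],s['ft_torque'])
j=cv2.imread('pics/s12.png');b=cv2.resize(j[160:340,280:440],(400,450),interpolation=cv2.INTER_CUBIC)
j=cv2.imread('pics/w12.png');c=cv2.resize(j[150:400,200:430],(400,450))
cv2.imwrite('pics/w12z.png',np.hstack([b,c]))
```

```text
17.6 [ 0.5427 -0.2291  0.3034] [-1.7198 -1.5945  3.8843] [-0.4985  0.3275  0.0505]
```

View pics/w12z.png

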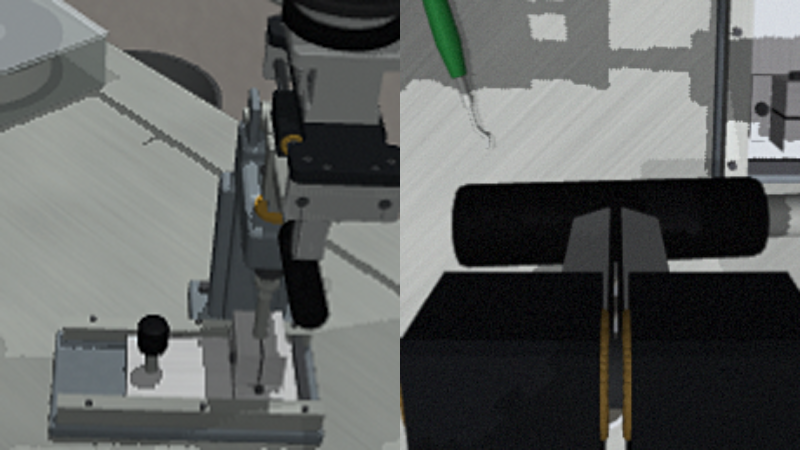

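The fingertips bear on the middle of the handle (about (615,210) in the crop) with 4 N. I press on.

Emit:
move_arm(deltas="0 0 0.25 0 0 0 0;0 0 0.5 0 0 0 0;0 0 0.75 0 0 0 0;0 0 1 0 0 0 0;0 0 1.2 0 0 0 0;0 0 1.4 0 0 0 0;0 0 1.4 0 0 0 0")

```text
time_s: 18.3
ee_pos: [0.5424, -0.2291, 0.2674]
tool_rot: [[-0.737, 0.676, -0.0], [0.676, 0.737, -0.0], [0.0, -0.001, -1.0]]
contact_force: [-3.0, -4.1, 7.3]
width: 0.0007
```

Emit:
move_arm(deltas="0 0 0.1 0 0 0 0;0 0 0.2 0 0 0 0;0 0 0.27 0 0 0 0;0 0 0.27 0 0 0 0;0 0 0.27 0 0 0 0")

```text
time_s: 18.8
ee_pos: [0.5426, -0.229, 0.2613]
tool_rot: [[-0.737, 0.676, 0.0], [0.676, 0.737, -0.0], [-0.0, 0.0, -1.0]]
contact_force: [-3.2, -2.9, 9.9]
width: 0.0005
```

Run:
```python
from h import *
np.set_printoptions(precision=4,suppress=True)
W=arm.get_image('wrist');save(W,'w13');S=arm.get_image('side');save(S,'s13');C=arm.get_image('scene');save(C,'c13');s=arm.read_state();T=s['tool_rot'];print(s['time_s'],s['ee_pos'],s['contact_force'],s['ft_torque'])
j=cv2.imread('pics/s13.png');b=cv2.resize(j[225:305,340:420],(500,500),interpolation=cv2.INTER_CUBIC)
j=cv2.imread('pics/c13.png');c=cv2.resize(j[130:330,210:330],(300,500),interpolation=cv2.INTER_CUBIC)
cv2.imwrite('pics/w13z.png',np.hstack([b,c]))
for c in('side','wrist'):
  for q in('lever_grip','nose_foot','long_pin_mid','nest_knob'):print(c,q,[(np.round(x['centre'],1),round(x['score'],2)) for x in arm.tip_of(c,q)])
```

```text
18.95 [ 0.5426 -0.2291  0.2614] [-3.9779 -4.184   8.0337] [-0.7863  0.964  -0.0069]
side lever_grip [(array([397.8, 282.7]), 0.64)]
side nose_foot [(array([383.5, 291.5]), 0.41), (array([385.1, 277.5]), 0.35)]
side long_pin_mid [(array([385.8, 292.7]), 0.44)]
side nest_knob [(array([339.2, 294.8]), 0.63)]
wrist lever_grip [(array([331.7, 272.7]), 0.92)]
wrist nose_foot [(array([480.1, 231.8]), 0.56)]
wrist long_pin_mid [(array([462.1, 223.3]), 0.8)]
wrist nest_knob [(array([462.8, 124.3]), 0.77), (array([449.7, 214.8]), 0.69)]
```

View pics/w13z.png

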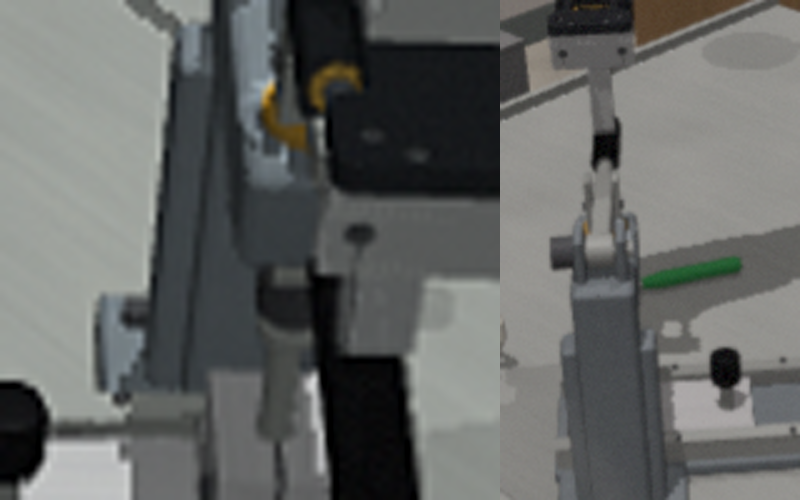

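```bash
cat > fit.py <<'E'
from h import *
ram=np.array([.632,-.1285,0]);xp=np.array([.7375,-.6754,0]);yp=np.array([.6754,.7375,0])
def P(x,y,z): return ram+x*xp+y*yp+np.array([0,0,z])
def L(r,th,off=0,x=0): # distance from pivot, th angle, off normal
    a=.159-th
    y=.088-r*np.cos(a)+off*np.sin(a); z=.252+r*np.sin(a)+off*np.cos(a)
    return P(x,y,z)
E
python3 - <<'E'
from fit import *
j=cv2.imread('pics/w13.png');cv2.imwrite('pics/w13a.png',cv2.resize(j[180:320,240:520],(800,400),interpolation=cv2.INTER_CUBIC))
np.set_printoptions(precision=1,suppress=True)
W=arm.get_image('wrist');S=arm.get_image('side')
for th in(.2,.23,.26,.29):
  print(th,'inner top',proj(W,[L(.171,th,.0,-.013),L(.171,th,0,.013),L(.271,th,0,-.013),L(.271,th,0,.013)]).ravel(),'side',proj(S,[L(.271,th,-.013),L(.271,th,.013),L(.271,th,0)]).ravel())
E
```

```text
0.2 inner top [422.  255.  418.7 301.1 233.5 252.9 236.4 298.2] side [398.7 304.6 400.6 294.4 399.7 299.5]
0.23 inner top [419.9 252.4 416.9 297.4 237.9 249.  240.5 292.6] side [398.1 307.5 400.  297.7 399.1 302.6]
0.26 inner top [418.3 249.9 415.4 293.9 242.3 245.4 244.7 287.5] side [397.5 310.2 399.4 300.9 398.5 305.6]
0.29 inner top [417.  247.6 414.2 290.6 246.8 242.  249.  282.8] side [396.9 312.8 398.8 304.  397.9 308.4]
```

View pics/w13a.png

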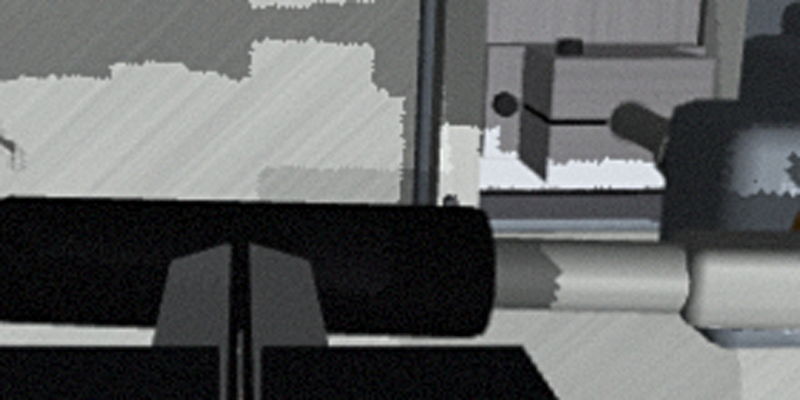

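View pics/s13.png

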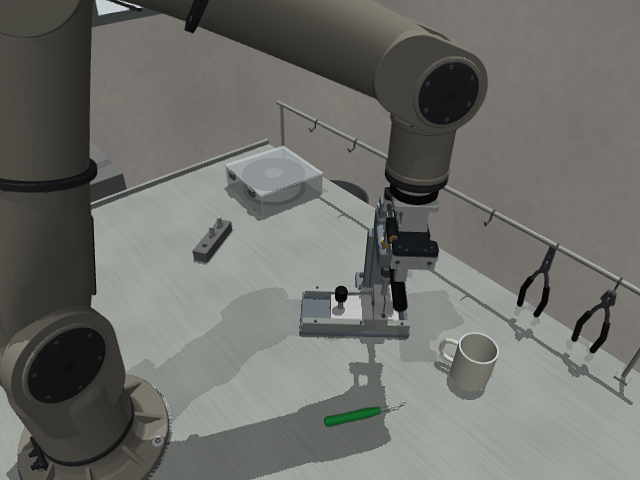

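Run:
```python
from fit import *
np.set_printoptions(precision=1,suppress=True)
S=arm.get_image('side');W=arm.get_image('wrist')
print('th0',proj(S,[L(.271,0,-.013),L(.271,0,.013),L(.271,0,0),L(.221,0,0)]).ravel())
# handle mask lowest rows in columns
for n in('side0','s10','s12','s13'):
    g=cv2.imread(f'pics/{n}.png').max(2)
    y0=225; r=g[y0:330,385:416]<45
    print(n,'lowest dark per col',{c:int(y0+np.where(r[:,c-385])[0].max()) for c in range(390,414,2) if r[:,c-385].any()})
a=cv2.resize(cv2.imread('pics/s10.png')[255:325,360:420],(390,455),interpolation=cv2.INTER_CUBIC)
b=cv2.resize(cv2.imread('pics/s13.png')[255:325,360:420],(390,455),interpolation=cv2.INTER_CUBIC)
cv2.imwrite('pics/cmp.png',np.hstack([a,b]))
```

```text
th0 [402.6 281.6 404.3 268.4 403.5 275.  399.9 259.2]
side0 lowest dark per col {390: 269, 392: 268, 394: 263, 396: 306, 398: 318, 400: 281, 402: 281, 404: 282, 406: 282, 408: 281, 410: 280, 412: 275}
s10 lowest dark per col {390: 269, 392: 268, 394: 263, 396: 272, 398: 308, 400: 281, 402: 281, 404: 282, 406: 281, 408: 281, 410: 280}
s12 lowest dark per col {390: 270, 392: 270, 394: 275, 396: 284, 398: 309, 400: 290, 402: 290, 404: 290, 406: 290, 408: 289, 410: 286, 412: 233}
s13 lowest dark per col {390: 283, 392: 297, 394: 308, 396: 310, 398: 311, 400: 311, 402: 311, 404: 309, 406: 307, 408: 255, 410: 255, 412: 256}
```

View pics/cmp.png

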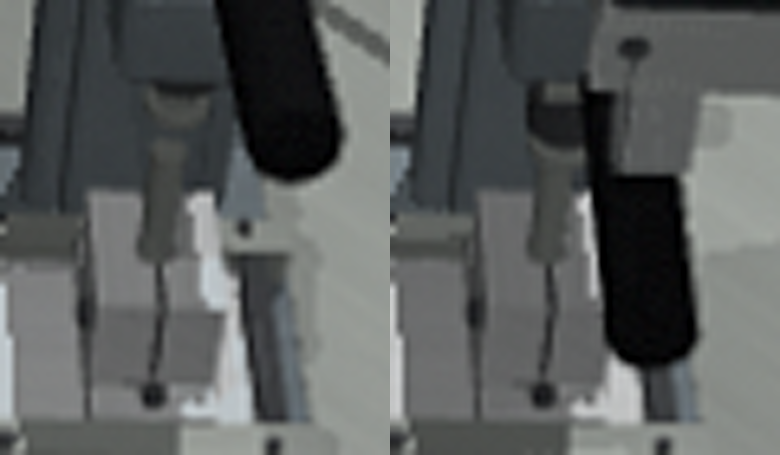

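Run:
```python
from fit import *
np.set_printoptions(precision=2,suppress=True)
S=arm.get_image('side')
def edge(n,cols):
    g=cv2.imread(f'pics/{n}.png',0).astype(float);o=[]
    for c in cols:
        rows=np.where(g[270:320,c]<40)[0]
        if len(rows)==0: continue
        r=270+rows.max(); hi=g[r+4:r+7,c].mean(); lo=g[r-4:r-1,c].mean(); m=(hi+lo)/2
        for k in range(r-2,r+5):
            if g[k,c]<=m<g[k+1,c]: o.append((c,k+(m-g[k,c])/(g[k+1,c]-g[k,c])));break
    return o
e0=edge('s10',range(400,411));e1=edge('s13',range(394,406));e2=edge('s12',range(398,410))
for e in(e0,e2,e1): print(np.array(e)[:,1], max(x[1] for x in e))
def low(th):
    pts=[L(.271,th,.013*np.cos(a),.013*np.sin(a)) for a in np.linspace(0,2*np.pi,73)]
    return proj(S,pts)[:,1].max()
for th in(0,.06,.08,.1,.24,.25,.26,.27,.28): print(th,round(low(th),2))
s=arm.read_state();print(s['time_s'],s['ee_pos'],s['contact_force'])
```

```text
[281.51 281.85 282.28 282.62 282.78 282.61 282.46 282.19 281.79 281.34
 280.58] 282.7769953051643
[311.93 319.09 290.01 290.44 290.56 290.71 291.1  290.92 290.72 290.48
 289.77 288.89] 319.0869565217391
[309.08 310.15 310.66 311.12 311.93 318.85 311.2  311.22 310.85 310.28
 310.07 309.6 ] 318.84722222222223
0 281.57
0.06 289.14
0.08 291.54
0.1 293.88
0.24 308.39
0.25 309.3
0.26 310.19
0.27 311.07
0.28 311.93
19.6 [ 0.54 -0.23  0.26] [-3.29 -2.63 10.13]
```

The side view puts the handle's lower edge at row 311.3, or 310.2 after removing the bias seen with the lever raised. That gives a lever angle of about 0.26 rad, which is half squeeze. The travel since the earlier picture gives 0.256 rad, and the force of about 10 N is steady. I'm handing the job in.

Run:
```python
from h import *
s=arm.read_state();print(s['time_s'],s['ee_pos'],s['contact_force']);print(arm.sign_off())
```

```text
19.6 [ 0.54251918 -0.22907445  0.26138617] [-3.28551918 -2.63269804 10.12731837]
the job is handed in; nothing more can be done
None
```

The long pin is in the bore and let go, the nest is home, and I handed the job in at 19.6 s with the closed fingertips still holding the lever down.

- **Pin:** it went into the bore without contact force. After release it stood upright in the block.
- **Nest:** I pushed the knob until the force jumped to about 20 N at the stop. After the fingers backed off, the knob was within about 2 mm of its place at the stop.
- **Lever:** the angle is about 0.26 rad, the half-squeezed position. The side image gave 0.26 rad, and the arm's travel gave 0.256 rad. The steady upward force on the tool was about 10 N, against the roughly 12 N you listed for half squeeze.
- **Weaker checks:** I could not read the gap at the nose directly in the pictures, so the squeeze comes from the lever angle. A rougher wrist-camera check of the handle pointed to a slightly smaller angle, 0.22–0.25 rad, and its end was several pixels off my model. The low end of that range would be less squeeze than wanted.
- **Other things:** in the last side picture nothing else looks disturbed; the short pins, mug and deburring tool appear as at the start. I did not measure their positions again.

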